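# Hold the spring arm of a plate stage open for unloading

### The arm

A 6-joint arm with a two-finger parallel gripper is mounted at the origin on the work surface. World frame = base frame: x ahead of the robot, y to its left, z up, the work surface at z = 0. Lengths are in mm, angles in rad, forces in N, time in s.
With the tool pointing down it reaches from about 375 to 975 mm from the base axis. Payload 3.8 kg.
Tool frame: the origin (TCP) lies midway between the tips of the shut fingers; the grasp point (between the pads) lies 19 mm behind it; z points along the fingers, y is the line along which they close (so a half turn about z gives the same grasp; the last joint's range is limited). The gripper opens to 85 mm and grips with 20 to 120 N. Pads are 22 mm wide; open, the fingers measure 114 mm over their backs; the gripper's body (76 mm by 85 mm) begins 54 mm behind the grasp point. The pads swing forward as they close: fully open they stand 13 mm farther back than shut.
Start: joints at [-1.184, 0.264, 1.604, -0, 1.274, -0.037], TCP at [277.572, -615.282, 231.28] pointing down, gripper open.
Joint ranges: [-2.63, 2.63], [-0.94, 2.18], [0.31, 2.57], [-1.31, 4.45], [0, 2.66], [-2.55, 2.55]. Speed limits (rad/s): [2.57, 2.57, 3.14, 3.14, 3.14, 3.14].

### API

Orientations are given as a rotation vector (axis times angle).
In Python, from workcell import get_state, snapshot, camera_info, close_job, find_in gives the robot as it stands.
- The arm moves only by the tool carry_out, never from a script. Its argument "steps" is a list of rows, each a list of 3 entries, a list of its own where there are three numbers: the turn, a rotation vector about the tool's x, y, z in degrees, then the shift along the tool's x, y, z in mm, then the gripper command: -1 is fully open, 1 is shut, values between are in proportion. A call has exactly 10 rows; each row is the pose to reach, as a shift and turn from the pose commanded when the call began, along the tool's axes at that moment; what a row does not reach only later rows make up. A row lasts 1/8 s, in which the tool goes at most 62.5 mm and 10.7 degrees, less where a joint would pass 70% of its speed; a pose out of reach is approached as far as the arm can. A call with a gripper value outside its range is refused whole. The fingers move at their own pace and stop on an object; "force" is the grip in N (left out, the last holds). Time passes only in rows, so rows that repeat a pose let the fingers close, or fill a call up. It gives the time, the measured TCP pose, the force, the opening and the grip force at its end, in the units of the state.
- get_state(): the state, without advancing time (a new reading comes with each control period).
- snapshot(name): name is "scene" or "side" or "wrist"; returns (picture, depth): 420x560x3 uint8, red, green, blue; 420x560 float32, mm along the optical axis (not along the pixel's ray), 0 where there is no reading.
- camera_info(name): a dict with "intrinsics" (3x3 intrinsics, pixels), "k1" (the pictures are not rectified: a ray, as slopes to the right and down, at radius r is drawn at 1 + k1 r^2 times it, then the intrinsics apply), "T" (4x4, takes a point from camera to world coordinates). Camera axes: x right, y up, looking along -z (the intrinsics and any distortion apply to the point x, -y, -z); pixel columns grow to the right and rows downward; lengths in mm; the calibration is good to about 2 mm. A picture is of the moment at which its call begins: read the wrist's pose just before it. camera_info takes no time and is no camera call; for the wrist camera it gives the pose at the moment of the call.
- close_job(): hands the job in; it is judged then, once.
Trained networks look in the newest picture that a camera, given by its name, has taken for a name from the list of things; names that differ only in an ending like _2 or _b are one class to them, and where a whole thing is asked for, a point or a joint stands for the part that bears it (a point fixed in the world has none). Each returns a list of dicts, best first, with "confidence" (0 to 1); they miss things now and then, are a little off and sometimes report something else, mostly with a low value. They report only what shows in the picture. A call takes as long as a camera call. They do not tell look-alikes from the thing itself.
- find_in(camera, query): "extent" ([centre column, centre row, width, height] in pixels, round what is visible of it).
The state is a dict: "time": time; "joints": joint angles; "dq": joint speeds; "joint_efforts": joint torques, N m; "ee_pos": TCP position; "tool_rot": TCP orientation; "force": force on the tool from outside, world axes, zero at the start; "torque": the same for the moment, N m; "finger_gap": finger opening in mm; "grip_force": force on a finger pad.
Only numpy, scipy, OpenCV 4.12 (cv2) and the standard library are available. Lean on these libraries where they do the work, as an engineer would, in place of code of your own. Each camera call takes 0.05 s, during which the arm holds its last target. There are 200 camera calls.

### The job

Get the well plate ready to be lifted off its stage: first press the plunger on the control box right down to its stop (this parks the stage drive) and let it come back up. Then take the stage's spring arm by its thumb post, swing it away from the plate, against its spring, until it meets its stop, and finish while still holding it there with the fingers, so that a colleague can take the plate. Leave the plate lying in its place and everything else on the bench where it is.

Things in the scene. Friction and masses are not known exactly. Their poses are not given: they have to be found in the camera images.
- plunger (a joint): spring plunger of the control box: 0 = up, 0.012 m = pressed down to its stop, straight down. It has a round black mushroom head, 34 mm across and 8 mm thick, on a steel stem. It takes about 2 N to start and 6 N at the stop, and springs back up when let go
- plunger_top (a point): centre of the top of the plunger's head, 79 mm above the bench when up, 67 mm when fully down; moves with it
- control_box: grey metal control box, 80 x 70 mm, 47 mm high, fixed to the bench, with the plunger upright in the middle of its top; origin under its centre. It may stand nearer to or farther from the robot than the slide box
- stage: plate stage, fixed to the bench: black body under an aluminium deck 220 (x) x 280 (y) mm whose top is 50 mm above the bench. Origin under its centre on the bench, z up. Low ribs, 8 mm high, stand along the plate's +x and +y sides; the spring arm is on its -x side, towards the robot
- well_plate: white 24-well plate, 85.5 (x) x 127.8 (y) x 14.5 mm, loose, lying on the deck centred at about stage x = +25, y = 0 mm, its top 64.5 mm above the bench, pressed against the +x rib by the spring arm's nose; origin under its centre
- spring_arm (a joint): turn of the stage's steel spring arm about its vertical pivot, counterclockwise from above. About 0 = closed: it points along stage +y, nose on the plate. 0.80 rad = open, at its stop; it opens towards stage -x. The spring pulls it closed: at the thumb post it takes about 2 N at 0 and 4.5 N at the stop; let go, it snaps back
- spring_pivot (a point): point on the spring arm's pivot axis, at the height of the arm's top (64 mm above the bench); at stage x = -45, y = -85 mm; does not move. The arm is flat, 14 mm wide, 8 mm thick and runs 116 mm out from here to its free end, which carries the thumb post; 70 mm out a short nose reaches 28 mm towards the plate
- post_top (a point): centre of the top of the thumb post, a plain round steel post 12 mm in diameter that rises 40 mm from the arm's top, to 104 mm above the bench, 110 mm from the pivot axis; moves with the arm. When closed, the plate's edge is about 27 mm from the post's axis and 39.5 mm below the post's top
- slide_box: closed grey plastic box for microscope slides, 90 x 70 x 34 mm, loose; origin under its centre
- dish: covered clear plastic culture dish, 86 mm across, 16 mm high, loose; origin under its centre
- oil_bottle: small immersion oil bottle, 34 mm across, 68 mm high, loose; origin under its centre
- forceps: flat steel forceps lying on the bench, 125 mm long along x, 6 mm high, loose; origin under the middle
- swab_cup: glass cup, 72 mm across, 85 mm high, loose; origin under its centre
Not all that is in view belongs to the job. Leave any red or yellow look-alike of the well_plate alone.

How it is judged:
By the outcome, as a careful person would: the job done as asked, in the order asked, and still so for the second after the job is handed in, while the arm keeps its last pose, push and grip.
It also fails if it takes over 40 s, if anything falls off the work surface, if the arm or the gripper's body presses on something with over 40 N, if the wrist force passes 120 N, or if a joint passes its speed limit or range.

## Working session

There is one attempt and no reset: what is moved stays moved. The work goes in short steps, Python scripts to look and compute and a tool call to move; the robot and the scene stay as the last step left them, time stands still between calls to the robot, and variables do not carry over. Pictures are saved under pics/ and viewed, at most 10 in all, crops included, and the job is handed in when it is done.

Besides the shell and the picture viewer there is one more tool, called by a JSON object that holds its "name" and its "arguments", one argument or row to a line. carry_out: Moves the arm, as the interface text tells. Its arguments: {"type":"object","properties":{"steps":{"type":"array"},"force":{"type":"number"}},"required":["steps"]}

```bash
mkdir -p pics; ls
cat > h.py <<'E'
import numpy as np, cv2
from workcell import *
def snap(c,name=None):
    info=camera_info(c); p,d=snapshot(c)
    if name: cv2.imwrite(f'pics/{name}.png',p[:,:,::-1])
    return p,d,info
def ray(info,u,v):
    K=np.array(info['intrinsics'],float);k=info['k1']
    n=cv2.undistortPoints(np.array([[[u,v]]],float),K,np.array([k,0,0,0.]))[0,0]
    return np.array([n[0],-n[1],-1.])
def pt(info,u,v,depth):
    T=np.array(info['T']);return (T@np.r_[ray(info,u,v)*depth,1])[:3]
def atz(info,u,v,z):
    T=np.array(info['T']);r=T[:3,:3]@ray(info,u,v);o=T[:3,3];return o+r*(z-o[2])/r[2]
def cloud(info,d):
    K=np.array(info['intrinsics'],float);h,w=d.shape
    g=np.stack(np.meshgrid(np.arange(w),np.arange(h)),-1).reshape(-1,1,2).astype(float)
    n=cv2.undistortPoints(g,K,np.array([info['k1'],0,0,0.]))[:,0]
    c=np.c_[n[:,0],-n[:,1],-np.ones(len(n))]*d.reshape(-1,1)
    T=np.array(info['T']);return (c@T[:3,:3].T+T[:3,3]).reshape(h,w,3)
def proj(info,P):
    T=np.linalg.inv(np.array(info['T']));c=T[:3,:3]@P+T[:3,3]
    x,y=c[0]/-c[2],-c[1]/-c[2];s=1+info['k1']*(x*x+y*y);K=np.array(info['intrinsics'])
    return K[0,0]*x*s+K[0,2],K[1,1]*y*s+K[1,2]
E
python3 - <<'E'
from h import *
s=get_state();print({k:np.round(s[k],3) for k in s})
for c in ['scene','side']:
    p,d,i=snap(c,c+'0');C=cloud(i,d)
    print(c,np.round(np.array(i['T'])[:3,3]))
    for q in ['plunger','control_box','stage','well_plate','spring_arm','post_top','slide_box','plunger_top']:
        for r in find_in(c,q)[:2]:
            u,v,w,h=r['extent'];print(q,round(r['confidence'],2),np.round(r['extent']),np.round(C[int(v),int(u)]))
E
```

```text
pics
{'time': np.float64(0.0), 'joints': array([-1.184,  0.265,  1.605,  0.   ,  1.274, -0.037]), 'dq': array([-0.   ,  0.   ,  0.001,  0.   ,  0.001, -0.001]), 'joint_efforts': array([ 1.0000e-03, -5.1510e+01, -3.6732e+01, -0.0000e+00,  1.3000e-02,
        0.0000e+00]), 'ee_pos': array([ 277.317, -614.589,  229.944]), 'tool_rot': array([-3.069e+00, -6.600e-01,  1.000e-03]), 'force': array([-0.285,  0.154,  0.519]), 'torque': array([ 0.02 , -0.001,  0.002]), 'grip_force': np.float64(0.0), 'finger_gap': np.float64(85.38)}
scene [1289.  597.  760.]
plunger 0.49 [142. 182.  14.  12.] [ 622. -261.   80.]
plunger 0.23 [146. 195.  38.  37.] [ 629. -246.   46.]
control_box 0.93 [144. 192.  38.  36.] [ 624. -259.   48.]
stage 0.91 [274. 269. 155. 103.] [683. 194.  64.]
well_plate 0.68 [415. 358.  78.  48.] [692. 518.  14.]
well_plate 0.66 [416. 255.  63.  37.] [415. 416.  13.]
spring_arm 0.67 [270. 238.  52.  26.] [595. 127.  53.]
post_top 0.8 [272. 241.  52.  28.] [608. 138.  62.]
slide_box 0.64 [147. 194.  39.  39.] [ 621. -250.   46.]
slide_box 0.61 [193. 183.  40.  28.] [ 497. -198.   33.]
plunger_top 0.65 [143. 180.   7.  13.] [ 612. -265.   76.]
side [-58. 713. 611.]
plunger 0.37 [358. 158.  11.   4.] [ 596. -258.   72.]
control_box 0.93 [353. 168.  32.  33.] [ 596. -240.   44.]
stage 0.53 [239. 223. 132.  74.] [619. 205.  46.]
stage 0.5 [382. 224.  12.  28.] [365. -43.  41.]
well_plate 0.87 [112. 287.  59.  44.] [669. 522.  14.]
well_plate 0.85 [234. 331.  56.  61.] [387. 414.  11.]
spring_arm 0.71 [262. 209.  39.  23.] [607. 136.  61.]
post_top 0.77 [261. 209.  32.  27.] [612. 138.  60.]
slide_box 0.58 [380. 194.  47.  26.] [ 455. -178.   32.]
plunger_top 0.64 [360. 157.   8.  11.] [ 598. -271.   74.]
```

Run:
```python
import cv2
a=cv2.imread('pics/scene0.png');cv2.imwrite('pics/s0.png',cv2.resize(a[140:350,90:370],None,fx=2.85,fy=2.85,interpolation=cv2.INTER_CUBIC))
```

```text
(no output)
```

View pics/s0.png

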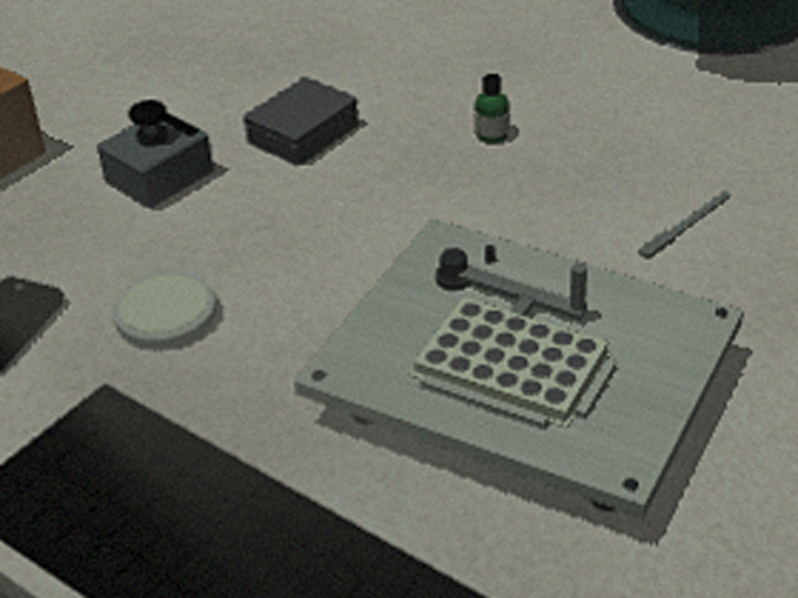

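View pics/side0.png

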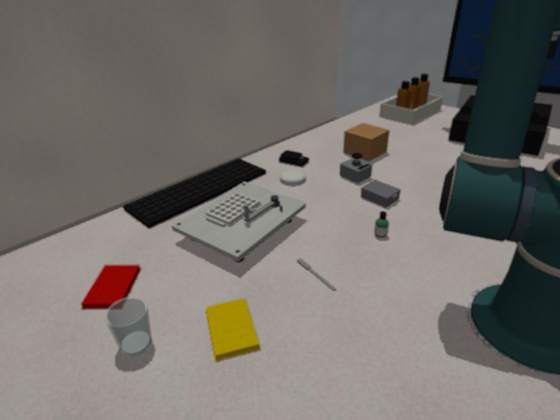

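The scene crop shows the plunger head at full-image (142,178), pivot knob about (249,230), and post top about (293,233). In the side view the plunger is at (357,156) and the post at (247,207), with the slide box clearly nearer the robot than the control box.

Run:
```python
from h import *
from scipy.spatial.transform import Rotation as R
I={c:camera_info(c) for c in ['scene','side','wrist']}
def tri(a,b):
    A=[];B=[]
    for i,p in ((I['scene'],a),(I['side'],b)):
        T=np.array(i['T']);r=T[:3,:3]@ray(i,*p);r/=np.linalg.norm(r);M=np.eye(3)-np.outer(r,r);A.append(M);B.append(M@T[:3,3])
    return np.linalg.solve(sum(A),sum(B))
print('plg',tri((142,178),(357.5,156)),atz(I['scene'],142,178,79),atz(I['side'],357.5,156,79))
print('post',tri((293,233),(247,207)),atz(I['scene'],293,233,104),atz(I['side'],247,207,104))
# stage fit
p,d,i=snap('scene');C=cloud(i,d).reshape(-1,3)
m=(abs(C[:,2]-50)<6)&(abs(C[:,0]-640)<230)&(abs(C[:,1]-180)<230)&(C[:,1]>-100)
r=cv2.minAreaRect(C[m][:,:2].astype(np.float32));print(m.sum(),r)
s=get_state();print(R.from_rotvec(s['tool_rot']).as_matrix().round(3))
T=np.linalg.inv(np.r_[np.c_[R.from_rotvec(s['tool_rot']).as_matrix(),s['ee_pos']],[[0,0,0,1]]])@np.array(I['wrist']['T']);print('cam in tool',T.round(3))
```

```text
plg [ 605.04955372 -274.7979424    73.01279741] [ 608.76061121 -270.94292297   79.        ] [ 595.60788956 -259.00790975   79.        ]
post [597.70913814 190.34343858  97.5472067 ] [602.93047054 192.05048731 104.        ] [588.19542231 199.6288614  104.        ]
6740 ((649.91796875, 174.4869384765625), (225.2247772216797, 281.8891906738281), 9.027127265930176)
[[ 0.912  0.411 -0.   ]
 [ 0.411 -0.912  0.   ]
 [-0.    -0.    -1.   ]]
cam in tool [[-1.00000e-03  9.60000e-01  2.80000e-01  7.20310e+01]
 [ 1.00000e+00  1.00000e-03  0.00000e+00  9.35000e-01]
 [ 0.00000e+00  2.80000e-01 -9.60000e-01 -1.43079e+02]
 [ 0.00000e+00  0.00000e+00  0.00000e+00  1.00000e+00]]
```

{"name": "carry_out", "arguments": {
  "steps": [
    [[0,0,0],[55,-23,5],1],
    [[0,0,0],[110,-46,10],1],
    [[0,0,0],[165,-69,15],1],
    [[0,0,0],[220,-92,20],1],
    [[0,0,0],[275,-115,25],1],
    [[0,0,0],[330,-138,30],1],
    [[0,0,0],[385,-161,40],1],
    [[0,0,0],[441,-184,45],1],
    [[0,0,0],[441,-184,45],1],
    [[0,0,0],[441,-184,45],1]
  ],
  "force": 30
}}

```text
time: 2.2
ee_pos: [603.8, -266.1, 186.1]
tool_rot: [3.071, 0.663, -0.001]
force: [0.3, 0.9, -0.5]
finger_gap: -0.2
grip_force: 0.0
```

Run:
```python
from h import *
s=get_state();print(s['time'],s['ee_pos'].round(1),s['force'],s['finger_gap'])
p,d,i=snap('wrist','w1');C=cloud(i,d)
for q in ['plunger','plunger_top','control_box']:
    for r in find_in('wrist',q)[:2]:
        u,v,w,h=r['extent'];print(q,round(r['confidence'],2),np.round(r['extent']),C[int(v),int(u)].round(1),atz(i,u,v,79).round(1))
m=(abs(C[...,2]-79)<5)&(abs(C[...,0]-603)<50)&(abs(C[...,1]+266)<50)
print(m.sum(),(C[m].min(0)+C[m].max(0))/2,np.median(C[m],0))
```

```text
2.2 [ 603.8 -266.1  186.1] [ 0.29456332  0.89777865 -0.5367552 ] -0.2384211963681657
plunger 0.75 [296. 203.  47.  46.] [ 612.  -274.    78.8] [ 611.8 -274.6   79. ]
plunger_top 0.68 [296. 202.  46.  43.] [ 613.3 -274.3   79.7] [ 612.6 -274.9   79. ]
control_box 0.93 [298. 189. 111. 117.] [ 622.9 -270.6   80.1] [ 622.3 -271.5   79. ]
1440 [ 612.19508222 -274.92569526   77.78889798] [ 612.72391992 -274.45503669   79.29653497]
```

View pics/w1.png

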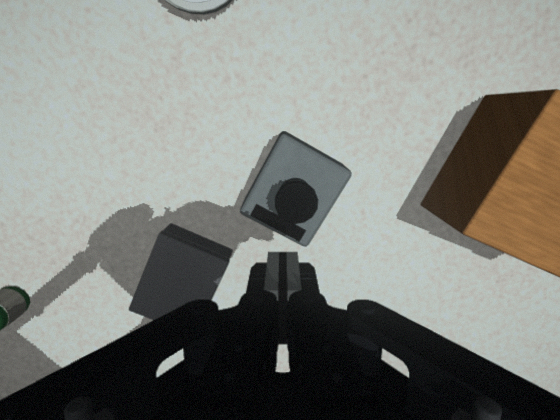

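The wrist picture shows the plunger head at (296,203), clear of the fingers, with the slide box at lower left and the wooden box at right. Next I press it.

{"name": "carry_out", "arguments": {
  "steps": [
    [[0,0,0],[4,11,30],1],
    [[0,0,0],[4,11,65],1],
    [[0,0,0],[4,11,90],1],
    [[0,0,0],[4,11,103],1],
    [[0,0,0],[4,11,108],1],
    [[0,0,0],[4,11,112],1],
    [[0,0,0],[4,11,116],1],
    [[0,0,0],[4,11,119],1],
    [[0,0,0],[4,11,120],1],
    [[0,0,0],[4,11,120],1]
  ]
}}

```text
time: 3.65
ee_pos: [612.6, -275.3, 67.5]
tool_rot: [3.07, 0.661, 0.002]
force: [-3.6, -1.2, 5.3]
finger_gap: -0.2
grip_force: 2.9
```

{"name": "carry_out", "arguments": {
  "steps": [
    [[0,0,0],[0,0,1],1],
    [[0,0,0],[0,0,2],1],
    [[0,0,0],[0,0,3],1],
    [[0,0,0],[0,0,3],1],
    [[0,0,0],[0,0,3],1],
    [[0,0,0],[0,0,3],1],
    [[0,0,0],[0,0,3],1],
    [[0,0,0],[0,0,3],1],
    [[0,0,0],[0,0,3],1],
    [[0,0,0],[0,0,3],1]
  ]
}}

```text
time: 4.9
ee_pos: [612.7, -275.3, 66.9]
tool_rot: [3.069, 0.661, 0.002]
force: [-8.5, 1.3, 16.0]
finger_gap: -0.1
grip_force: 8.1
```

{"name": "carry_out", "arguments": {
  "steps": [
    [[0,0,0],[0,0,-20],1],
    [[0,0,0],[0,0,-75],1],
    [[0,0,0],[0,0,-137],1],
    [[0,0,-10],[20,-48,-148],0],
    [[0,0,-20],[41,-98,-148],0],
    [[0,0,-30],[63,-150,-148],0],
    [[0,0,-40],[85,-203,-148],0],
    [[0,0,-50],[107,-255,-148],0],
    [[0,0,-60],[128,-306,-148],0],
    [[0,0,-70],[149,-356,-148],0]
  ]
}}

```text
time: 6.15
ee_pos: [601.6, 113.6, 211.8]
tool_rot: [2.13, 2.309, 0.003]
force: [1.8, -0.1, 0.2]
finger_gap: 42.8
grip_force: 0.0
```

Run:
```python
from h import *
from scipy.spatial.transform import Rotation as R
s=get_state();print(s['time'],s['ee_pos'].round(1),s['joints'],s['finger_gap'])
print(R.from_rotvec(s['tool_rot']).as_matrix().round(3))
p,d,i=snap('scene');C=cloud(i,d)
m=(abs(C[...,0]-612)<22)&(abs(C[...,1]+275)<22)&(C[...,2]>60)&(C[...,2]<110);print('plunger z',m.sum(),np.median(C[m][:,2]))
```

```text
6.15 [601.6 113.6 211.8] [1.45541757e-01 1.58113874e-01 1.76731905e+00 7.49930832e-04
 1.21438298e+00 6.45340683e-02] 42.78185428223485
[[-0.081  0.997  0.002]
 [ 0.997  0.081  0.001]
 [ 0.001  0.002 -1.   ]]
plunger z 100 78.188617788015
```

{"name": "carry_out", "arguments": {
  "steps": [
    [[0,0,-2],[40,2,0],0],
    [[0,0,-5],[75,4,0],0],
    [[0,0,-5],[75,4,0],0],
    [[0,0,-5],[75,4,0],0],
    [[0,0,-5],[75,4,0],0],
    [[0,0,-5],[75,4,0],0],
    [[0,0,-5],[75,4,0],0],
    [[0,0,-5],[75,4,0],0],
    [[0,0,-5],[75,4,0],0],
    [[0,0,-5],[75,4,0],0]
  ]
}}

```text
time: 7.45
ee_pos: [599.9, 186.3, 211.3]
tool_rot: [-2.034, -2.394, 0.0]
force: [0.9, -0.5, -0.4]
finger_gap: 42.7
grip_force: 0.0
```

Run:
```python
from h import *
from scipy.spatial.transform import Rotation as R
s=get_state();print(s['time'],s['ee_pos'].round(1),s['finger_gap'])
print(R.from_rotvec(s['tool_rot']).as_matrix().round(3))
p,d,i=snap('wrist','w2');C=cloud(i,d)
for q in ['post_top','spring_arm','well_plate']:
    for r in find_in('wrist',q)[:2]:
        u,v,w,h=r['extent'];print(q,round(r['confidence'],2),np.round(r['extent']),C[int(v),int(u)].round(1))
m=(abs(C[...,2]-104)<6)&(abs(C[...,0]-600)<40)&(abs(C[...,1]-192)<40)
print('post',m.sum(),(C[m].min(0)+C[m].max(0))/2,np.median(C[m],0),C[m].min(0),C[m].max(0))
# plate top
m=(abs(C[...,2]-64.5)<4)&(abs(C[...,0]-680)<120)&(abs(C[...,1]-180)<120)
print(m.sum(),cv2.minAreaRect(C[m][:,:2].astype(np.float32)))
```

```text
7.45 [599.9 186.3 211.3] 42.72144479877804
[[-0.161  0.987 -0.   ]
 [ 0.987  0.161  0.   ]
 [ 0.    -0.    -1.   ]]
post_top 0.79 [295. 250.  49. 134.] [622.7 129.2  50.6]
post_top 0.49 [364. 212. 101. 132.] [674.8 181.3  65.4]
spring_arm 0.86 [294. 247.  45. 130.] [621.1 133.   50.1]
well_plate 0.94 [363. 211. 101. 131.] [675.2 181.7  63.4]
post 202 [605.84090224 190.87011682 102.27526128] [605.63308742 191.22456594 104.27143878] [599.96916653 185.27199235  98.31104122] [611.71263795 196.46824128 106.23948134]
12746 ((644.279296875, 163.96290588378906), (148.3136749267578, 153.4579315185547), 9.326086044311523)
```

View pics/w2.png

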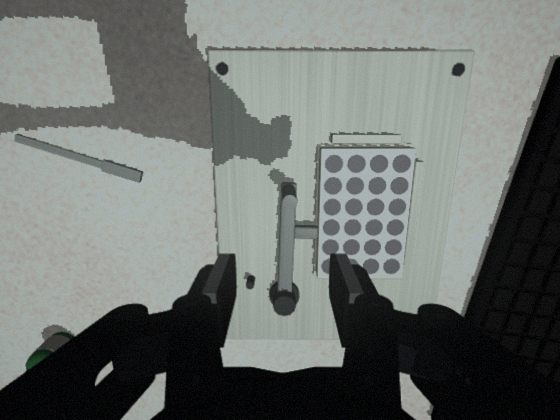

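The picture shows the post top near (289,187), the arm running down to the pivot at (284,297), and the plate clear to the right. The fingers straddle the arm line. I descend over the post and close.

{"name": "carry_out", "arguments": {
  "steps": [
    [[0,0,0],[4,6,30],0],
    [[0,0,0],[4,6,65],0],
    [[0,0,0],[4,6,95],0],
    [[0,0,0],[4,6,115],0],
    [[0,0,0],[4,6,128],0],
    [[0,0,0],[4,6,137],0],
    [[0,0,0],[4,6,137],0],
    [[0,0,0],[4,6,137],0.3],
    [[0,0,0],[4,6,137],0.4],
    [[0,0,0],[4,6,137],0.4]
  ],
  "force": 30
}}

```text
time: 8.9
ee_pos: [605.6, 191.3, 75.0]
tool_rot: [2.034, 2.393, 0.001]
force: [-0.2, 0.2, 0.5]
finger_gap: 25.6
grip_force: 0.0
```

Run:
```python
from h import *
s=get_state();print(s['time'],s['ee_pos'].round(1),s['finger_gap'],s['force'])
p,d,i=snap('wrist','w3')
```

```text
8.9 [605.6 191.3  75. ] 25.552060821641096 [-0.17686336  0.20450119  0.46447731]
```

View pics/w3.png

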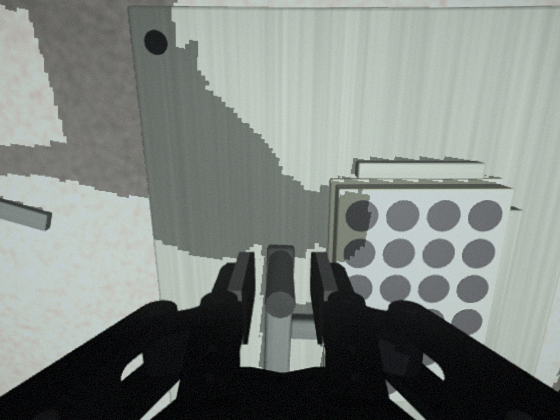

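The post, with its top at (280,303), stands centred between the two pads, so I close the fingers.

{"name": "carry_out", "arguments": {
  "steps": [
    [[0,0,0],[0,0,0],0.6],
    [[0,0,0],[0,0,0],0.7],
    [[0,0,0],[0,0,0],0.8],
    [[0,0,0],[0,0,0],1],
    [[0,0,0],[0,0,0],1],
    [[0,0,0],[0,0,0],1],
    [[0,0,0],[0,0,0],1],
    [[0,0,0],[0,0,0],1],
    [[0,0,0],[0,0,0],1],
    [[0,0,0],[0,0,0],1]
  ],
  "force": 40
}}

```text
time: 10.2
ee_pos: [604.9, 191.2, 74.3]
tool_rot: [-2.034, -2.394, 0.001]
force: [-5.3, -0.4, 5.1]
finger_gap: 10.5
grip_force: 39.1
```

Run:
```python
import numpy as np
# tool frame at 99.3 deg heading; arm direction offset e (rad) between tool x and arm
for e in (0,):
  for a in np.r_[np.arange(0.08,0.81,0.08),0.84]:
    # arm along tool x; opening ccw from above => toward -tool y (tool y = +stage x)
    print(round(a,2),'turn z',round(-np.degrees(a),1),'x',round(110*(np.cos(a)-1),1),'y',round(-110*np.sin(a),1))
```

```text
0.08 turn z -4.6 x -0.4 y -8.8
0.16 turn z -9.2 x -1.4 y -17.5
0.24 turn z -13.8 x -3.2 y -26.1
0.32 turn z -18.3 x -5.6 y -34.6
0.4 turn z -22.9 x -8.7 y -42.8
0.48 turn z -27.5 x -12.4 y -50.8
0.56 turn z -32.1 x -16.8 y -58.4
0.64 turn z -36.7 x -21.8 y -65.7
0.72 turn z -41.3 x -27.3 y -72.5
0.8 turn z -45.8 x -33.4 y -78.9
0.84 turn z -48.1 x -36.6 y -81.9
```

{"name": "carry_out", "arguments": {
  "steps": [
    [[0,0,-4],[0,-8,0],1],
    [[0,0,-8],[-1,-15,0],1],
    [[0,0,-12],[-2,-23,0],1],
    [[0,0,-16],[-4,-30,0],1],
    [[0,0,-20],[-7,-38,0],1],
    [[0,0,-24],[-10,-45,0],1],
    [[0,0,-28],[-13,-52,0],1],
    [[0,0,-32],[-17,-58,0],1],
    [[0,0,-36],[-21,-65,0],1],
    [[0,0,-36],[-21,-65,0],1]
  ]
}}

```text
time: 11.45
ee_pos: [543.9, 162.7, 74.4]
tool_rot: [-1.195, -2.903, -0.007]
force: [-5.7, 9.9, 3.0]
finger_gap: 10.6
grip_force: 39.4
```

{"name": "carry_out", "arguments": {
  "steps": [
    [[0,0,-2],[2,-4,0],1],
    [[0,0,-4],[2,-8,0],1],
    [[0,0,-6],[1,-12,0],1],
    [[0,0,-8],[1,-15,0],1],
    [[0,0,-10],[0,-18,0],1],
    [[0,0,-10],[0,-19,0],1],
    [[0,0,-10],[0,-20,0],1],
    [[0,0,-10],[0,-20,0],1],
    [[0,0,-10],[0,-20,0],1],
    [[0,0,-10],[0,-20,0],1]
  ]
}}

```text
time: 12.7
ee_pos: [530.5, 147.9, 74.4]
tool_rot: [-0.938, -2.998, -0.006]
force: [-3.5, 7.9, 2.1]
finger_gap: 10.7
grip_force: 39.4
```

Run:
```python
from h import *
from scipy.spatial.transform import Rotation as R
s=get_state();M=R.from_rotvec(s['tool_rot']).as_matrix();print(s['ee_pos'].round(1),'tool force',(M.T@s['force']).round(1),M[:,0].round(3))
v=s['ee_pos'][:2]-[623,82.5];print('r',np.hypot(*v),'ang',np.arctan2(-v[0],v[1])-np.radians(9.1))
```

```text
[530.5 147.9  74.4] tool force [ 7.4  4.5 -2.1] [-0.822  0.57   0.001]
r 113.31384888647034 ang 0.796312862555162
```

{"name": "carry_out", "arguments": {
  "steps": [
    [[0,0,-1],[0,-1,0],1],
    [[0,0,-1],[0,-2,0],1],
    [[0,0,-2],[0,-3,0],1],
    [[0,0,-2],[0,-4,0],1],
    [[0,0,-2],[0,-4,0],1],
    [[0,0,-2],[0,-4,0],1],
    [[0,0,-2],[0,-4,0],1],
    [[0,0,-2],[0,-4,0],1],
    [[0,0,-2],[0,-4,0],1],
    [[0,0,-2],[0,-4,0],1]
  ]
}}

```text
time: 13.95
ee_pos: [528.4, 145.1, 74.4]
tool_rot: [-0.886, -3.014, -0.007]
force: [-3.5, 9.6, 1.4]
finger_gap: 10.8
grip_force: 39.4
```

Run:
```python
from h import *
from scipy.spatial.transform import Rotation as R
s=get_state();M=R.from_rotvec(s['tool_rot']).as_matrix();print(s['ee_pos'].round(1),'tool force',(M.T@s['force']).round(1),s['finger_gap'])
v=s['ee_pos'][:2]-[623,82.5];print('r',np.hypot(*v),'ang',np.arctan2(-v[0],v[1])-np.radians(9.1))
snap('wrist','w4')
```

```text
[528.4 145.1  74.4] tool force [ 8.1  6.2 -1.4] 10.751839374649462
r 113.37881395682476 ang 0.8273806687640367
```

View pics/w4.png

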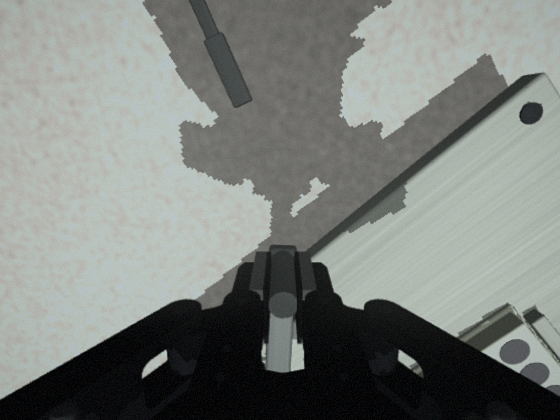

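The post is still held at (283,303), the arm has swung off the plate, and the plate has not moved. The force is only just rising, so I push further until the stop shows clearly.

{"name": "carry_out", "arguments": {
  "steps": [
    [[0,0,0],[0,-1,0],1],
    [[0,0,-1],[0,-2,0],1],
    [[0,0,-1],[0,-3,0],1],
    [[0,0,-1],[0,-3,0],1],
    [[0,0,-1],[0,-3,0],1],
    [[0,0,-1],[0,-3,0],1],
    [[0,0,-1],[0,-3,0],1],
    [[0,0,-1],[0,-3,0],1],
    [[0,0,-1],[0,-3,0],1],
    [[0,0,-1],[0,-3,0],1]
  ]
}}

```text
time: 15.25
ee_pos: [528.2, 144.5, 74.5]
tool_rot: [0.861, 3.019, 0.014]
force: [0.7, 16.2, -2.8]
finger_gap: 10.6
grip_force: 39.3
```

```bash
cat > f.py <<'E'
from h import *
from scipy.spatial.transform import Rotation as R
s=get_state();M=R.from_rotvec(s['tool_rot']).as_matrix();print(s['time'],s['ee_pos'].round(1),'tool force',(M.T@s['force']).round(1),s['finger_gap'])
v=s['ee_pos'][:2]-[623,82.5];print('r',np.hypot(*v),'ang',np.arctan2(-v[0],v[1])-np.radians(9.1))
E
python3 f.py
```

```text
15.25 [528.2 144.5  74.5] tool force [ 8.  14.1  3. ] 10.563692661291181
r 113.3171888728663 ang 0.8327191830916495
```

Run:
```python
from h import *
p,d,i=snap('scene');a=p[:,:,::-1]
cv2.imwrite('pics/s1.png',cv2.resize(a[140:350,90:370],None,fx=2.85,fy=2.85,interpolation=cv2.INTER_CUBIC))
```

```text
(no output)
```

View pics/s1.png

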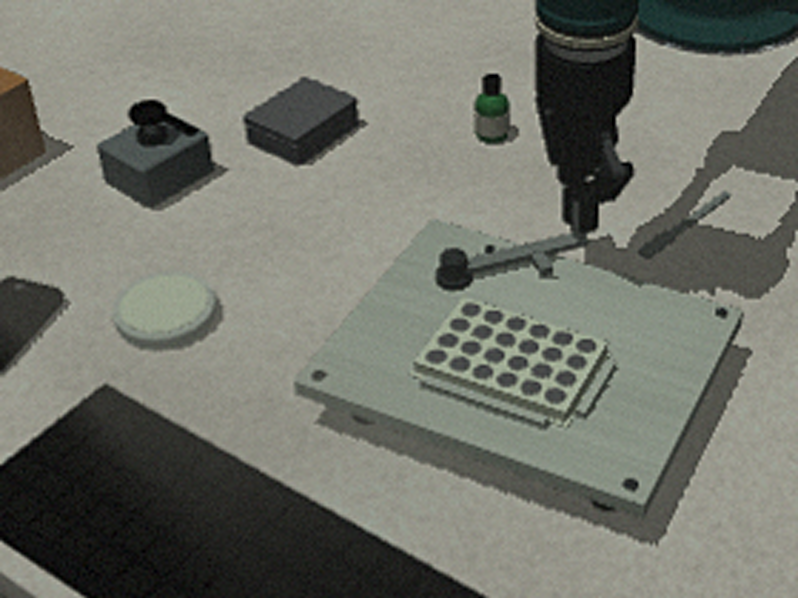

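The arm lies open against its stop pin at (490,250), held by the fingers. The plate is in its place at (510,358), the plunger head is up at (148,110), and the other things have not moved.

```bash
python3 -c "from workcell import *;print(close_job())"
```

```text
the job is handed in; nothing more can be done
None
```

The plunger was pressed to its stop and came back up; the spring arm is held open at its stop by the thumb post, the plate and everything else in view stayed in place, and the job was handed in at about 15 s (no verdict came back).

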